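# Put a matched pair of brushes away in a push-latch case

### The job

The flat wooden case has a green-fronted tray on a push-push catch: push the front in and let go, and the tray springs out. Open it so, pick up the two matching dark-brown brushes lying side by side on the table together in one grasp, lay them side by side inside the tray (do not drop them), and then push the tray shut until the catch holds it. Leave the red brush and everything else where it is.

Things in the scene. Friction and masses are not known exactly. Their poses are not given: they have to be found in the camera images.
- brush_case: Low light-wood case, 260 mm wide (its y), 125 mm deep (its x), 58 mm high, fixed to the table in the left part of the work area, turned partly towards the robot. Origin: centre of its underside. Its -x side is the front, where the tray slides out along -x. On its top lie a small flat dish (15 mm high) and a tile, fixed.
- tray (a joint): Tray slide (m): 0 = shut, held by the catch; grows as it comes out; 0.092 = fully out; -0.006 = stop, past the catch. A damped spring drives it out (4 N shut, 2.5 N out; takes 1 s). From shut: push in to the stop (5 to 6 mm), back away: it springs out. From out: push right in to that stop and let go: it stays at 0. End the push slowly (15 mm/s); 10 to 20 N at the stop is fine.
- tray_front (a point): Centre of the outer face of the tray's green front panel (marked by a small brass disc), 32 mm above the table; moves with the tray. Axes as the case's: -x points out of the case. The panel is 260 mm wide (y), 8 mm thick, and reaches from 3 to 57 mm above the table.
- tray_floor (a point): Centre of the tray's inner floor, 22 mm above the table; moves with the tray; axes as the case's. Inside 222 mm (y) by 86 mm (x); walls rise 14 mm above the floor; behind the front wall stands the front panel, 57 mm high, its inner face 47 mm from this point. Fully out, the whole inside is clear of the case's roof. Under the roof things may rise to 48 mm above the table.
- brush_a: One of the two matching dark-brown brushes, 12 x 180 x 12 mm, about 15 g, lying on the table in the right part of the work area. Its length is along its own y; origin: centre of its underside. It collides as a square bar 12 x 180 x 12 mm.
- brush_b: The other matching dark-brown brush, same size and axes; it lies parallel beside brush_a, its middle 17 to 22 mm from that of brush_a (gap 5 to 10 mm).
- red_brush: Bystander: brush with a red handle, 10 x 200 x 10 mm, on the table behind the turntable. To be left alone.
- red_jar: Bystander: white jar with red cap, 42 mm across, 62 mm high. Origin: centre of its underside.
- green_jar: Bystander: white jar with green cap, 42 mm across, 62 mm high. Origin: centre of its underside.
- black_jar: Bystander: white jar with black cap, 46 mm across, 55 mm high. Origin: centre of its underside.
- saucer: Bystander: small white saucer with blue stain, 100 mm across, 33 mm high. Origin: centre of its underside.
- stilt: Bystander: three-armed cream kiln stilt, 58 x 50 x 24 mm. Origin: centre of its underside.

How it is judged:
On the way, in this order (a step that is already met when the one before it is completed fails the run):
1. the tray has sprung out (value of joint tray above 0.08 m), for 0.2 s.
2. both matching brushes are held up together, side by side in the gripper (height (world z) of each of brush_a, brush_b above 0.05 m and contact force between the fingers and brush_a above 0.3 N and contact force between the fingers and brush_b above 0.3 N and distance between brush_a and brush_b below 0.03 m), for 0.3 s.
3. both brushes lie in the open tray, let go (value of joint tray above 0.06 m and z of brush_a in the frame of tray_floor between -0.005 and 0.01 m and z of brush_b in the frame of tray_floor between -0.005 and 0.01 m and x of brush_a in the frame of tray_floor between -0.043 and 0.043 m and x of brush_b in the frame of tray_floor between -0.043 and 0.043 m and contact force between the fingers and brush_a below 0.05 N and contact force between the fingers and brush_b below 0.05 N and distance between brush_a and brush_b below 0.04 m), for 0.3 s.
At the end, for the whole second after the job is handed in: The tray is shut and held by its catch (joint within -3 to 4 mm), both brushes lie flat on its floor (within 8 mm), inside its walls, side by side (middles within 45 mm, parallel within 0.25 rad), at rest (value of joint tray between -0.003 and 0.004 m and z of brush_a in the frame of tray_floor between -0.005 and 0.008 m and z of brush_b in the frame of tray_floor between -0.005 and 0.008 m and x of brush_a in the frame of tray_floor between -0.043 and 0.043 m and x of brush_b in the frame of tray_floor between -0.043 and 0.043 m and distance between brush_a and brush_b below 0.045 m and angle between the y axis of brush_a and the y axis of brush_b, either way round below 0.25 rad and linear speed of each of brush_a, brush_b below 0.02 m/s); the robot touches nothing.
It fails at once if one brush is lifted while the other is left lying ((height (world z) of brush_a above 0.075 m and height (world z) of brush_b below 0.035 m) or (height (world z) of brush_b above 0.075 m and height (world z) of brush_a below 0.035 m)).
It fails at once if a brush is let go high above the tray or table and dropped ((height (world z) of brush_a above 0.085 m and contact force between the fingers and brush_a below 0.005 N) or (height (world z) of brush_b above 0.085 m and contact force between the fingers and brush_b below 0.005 N)).
It fails at once if a bystander is moved by more than 30 mm (distance of any of red_brush, red_jar, green_jar, black_jar, saucer, stilt from where it was at the start of the episode above 0.03 m).
It also fails if it takes over 72 s, if anything falls off the work surface, if the arm or the gripper's body presses on something with over 40 N, if the wrist force passes 120 N, or if a joint passes its speed limit or range.

### The arm

A 6-joint arm with a two-finger parallel gripper is mounted at the origin on the work surface; the furniture and walls round the work are solid. World frame = base frame: x ahead of the robot, y to its left, z up, the work surface at z = 0. Lengths are in m, angles in rad, forces in N, time in s.
With the tool pointing down it reaches from about 0.325 to 1 m from the base axis. Payload 5.1 kg.
Tool frame: the origin (TCP) lies on the centre line of the jaws, within the pads' length; the fingertips stand 19 mm ahead of it and the grasp point (between the pads) is the TCP; z points along the fingers, y is the line along which they close (so a half turn about z gives the same grasp; the last joint's range is limited). The gripper opens to 85 mm and grips with 20 to 120 N. Pads are 22 mm wide; open, the fingers measure 114 mm over their backs; the gripper's body (76 mm by 85 mm) begins 54 mm behind the grasp point. The pads swing forward as they close: fully open they stand 13 mm farther back than shut.
Start: joints at [-0.083, 0.124, 1.65, -0, 1.367, -0.083], TCP at [0.65, -0, 0.25] pointing down, gripper open.
Joint ranges: [-2.61, 2.61], [-1.02, 2.33], [0.03, 2.71], [-1.35, 4.49], [0.32, 2.68], [-2.91, 2.91]. Speed limits (rad/s): [2.57, 2.57, 3.14, 3.14, 3.14, 3.14].

### API

Orientations are given as a unit quaternion [x, y, z, w].
In Python, from plant import move_to, move_straight, goto_joints, open_jaws, close, wait, inverse_kinematics, get_image, IKError, sign_off, search_frame, landmark_of, read_time, read_qpos, read_qvel, read_joint_torque, read_ee_pos, read_tool_rot, read_wrist_force, read_wrist_torque, read_finger_gap, read_grip_force gives the robot as it stands. The module is installed in compiled form; this text tells all that it offers. Calls block until the motion is done:
- move_to(position, orientation): joint-space move of the TCP to a pose.
- move_straight(position, ori=None, rate=0.15, contact_N=None): straight line of the TCP; ori=None keeps the orientation; rate is the mean speed in m/s. With contact_N (N) it stops when the force on the tool has changed by that much, and returns True; else False.
- goto_joints(angles): joint-space move.
- open_jaws() and close(strength=None): open the fingers fully, or close them until they stop; strength is the grip in N (None keeps the last).
- wait(seconds).
- inverse_kinematics(position, orientation): joint angles nearest the present ones, or None.
- get_image(name): name is "scene" or "side" or "wrist"; returns a dict with "color" (420x560x3 uint8, blue, green, red), "intrinsics" (3x3 intrinsics, pixels), "rvec" (rotation vector, rad) and "tvec" (3), from world to camera coordinates, as OpenCV has them; the wrist camera has in their place "T_tool_cam" (4x4, takes a point from camera to tool coordinates, whose origin is the TCP and whose axes are the flange's). Camera axes: x right, y down, z forward; pixel columns grow to the right and rows downward; lengths in m; the calibration is good to about 2 mm. The wrist camera is an equidistant fisheye: a pixel r from the principal point sees the ray r / f radians off the axis. A picture is of the moment at which its call begins: read the wrist's pose just before it. There is no depth.
A pose or a line that the arm cannot do raises IKError and nothing moves.
- sign_off(): hands the job in; it is judged then, once.
Trained networks look in the newest picture that a camera, given by its name, has taken for a name from the list of things; names that differ only in an ending like _2 or _b are one class to them, and where a whole thing is asked for, a point or a joint stands for the part that bears it (a point fixed in the world has none). Each returns a list of dicts, best first, with "p" (0 to 1); they miss things now and then, are a little off and sometimes report something else, mostly with a low value. They report only what shows in the picture. A call takes as long as a camera call.
- search_frame(camera, target): "position" ([column, row] in pixels, amid what is visible of it).
- landmark_of(camera, target): "position" ([column, row] in pixels: a listed point, or the origin of a listed thing).
Readings, each from a call of its own:
- read_time(): time.
- read_qpos(): joint angles.
- read_qvel(): joint speeds.
- read_joint_torque(): joint torques, N m.
- read_ee_pos(): TCP position.
- read_tool_rot(): TCP orientation.
- read_wrist_force(): force on the tool from outside, world axes, zero at the start.
- read_wrist_torque(): the same for the moment, N m.
- read_finger_gap(): opening from 0.0 (shut) to 1.0 (fully open).
- read_grip_force(): force on a finger pad.
Only numpy, scipy, OpenCV 4.12 (cv2) and the standard library are available. Lean on these libraries where they do the work, as an engineer would, in place of code of your own. Each camera call takes 0.05 s, during which the arm holds its last target. There are 200 camera calls.

## Working session

There is one attempt and no reset: what is moved stays moved. The work goes in short steps, each a Python script; the robot and the scene stay as the last script left them, time stands still between calls to the robot, and variables do not carry over. Pictures are saved under pics/ and viewed, at most 10 in all, crops included, and the job is handed in when it is done.

```bash
mkdir -p pics; cat > h.py <<'E'
import numpy as np, cv2
from plant import *
from scipy.spatial.transform import Rotation as R
def ray(cam,px,im,tool=None):
    px=np.array(px,float); K=np.array(im["intrinsics"])
    if cam!="wrist":
        r=cv2.Rodrigues(np.array(im["rvec"],float))[0]; o=-r.T@np.array(im["tvec"]).ravel()
        return o,r.T@np.linalg.inv(K)@[*px,1]
    p,q=tool; d=(px-K[:2,2])/[K[0,0],K[1,1]]; th=np.linalg.norm(d)
    v=np.array([*(d/max(th,1e-9)*np.sin(th)),np.cos(th)])
    T=np.array(im["T_tool_cam"]); Rt=R.from_quat(q).as_matrix()
    return p+Rt@T[:3,3],Rt@T[:3,:3]@v
def at(cam,px,im,z,tool=None):
    o,d=ray(cam,px,im,tool); return o+d*(z-o[2])/d[2]
def pix(cam,P,im):
    return cv2.projectPoints(np.array([P],float),np.array(im["rvec"],float),np.array(im["tvec"],float),np.array(im["intrinsics"],float),None)[0].ravel()
def down(yaw): # tool y axis at angle yaw in world (mod pi), pointing down
    y=np.array([np.cos(yaw),np.sin(yaw),0]); z=np.array([0,0,-1.]); return R.from_matrix(np.c_[np.cross(y,z),y,z]).as_quat()
E
python3 - <<'E'
from h import *
np.set_printoptions(precision=3,suppress=True)
ims={}
for c in("scene","side","wrist"):
    ims[c]=im=get_image(c); tool=(np.array(read_ee_pos()),np.array(read_tool_rot()))
    cv2.imwrite(f"pics/{c}.png",im["color"])
    for n,z in(("tray_front",.032),("brush_case",0),("brush_a",.0),("red_jar",0),("green_jar",0),("black_jar",0),("saucer",0),("stilt",0),("red_brush",0)):
        for d in landmark_of(c,n)[:3]:
            print(c,n,round(d["p"],2),np.round(d["position"]),at(c,d["position"],im,z,tool)[:2])
print(tool)
print(ims["wrist"]["T_tool_cam"])
cv2.imwrite("pics/both.png",cv2.resize(np.hstack([ims["scene"]["color"],ims["side"]["color"]]),(800,300)))
E
```

```text
scene tray_front 0.93 [224. 187.] [0.45  0.205]
scene brush_case 0.81 [245. 192.] [0.513 0.21 ]
scene brush_a 0.9 [296. 304.] [ 0.439 -0.285]
scene brush_a 0.54 [291. 299.] [ 0.437 -0.267]
scene red_jar 0.57 [318. 255.] [ 0.557 -0.155]
scene green_jar 0.56 [292. 223.] [0.564 0.   ]
scene black_jar 0.61 [292. 224.] [ 0.564 -0.004]
scene saucer 0.74 [376. 241.] [ 0.712 -0.154]
scene stilt 0.42 [319. 215.] [0.648 0.011]
scene red_brush 0.6 [329. 232.] [ 0.629 -0.078]
scene red_brush 0.49 [292. 299.] [ 0.438 -0.267]
scene red_brush 0.48 [296. 304.] [ 0.44  -0.285]
side tray_front 0.79 [282. 290.] [0.448 0.2  ]
side brush_case 0.88 [235. 304.] [0.522 0.225]
side brush_case 0.4 [263. 242.] [0.554 0.005]
side red_jar 0.56 [281. 219.] [ 0.556 -0.125]
side green_jar 0.91 [260. 244.] [0.558 0.014]
side black_jar 0.97 [152. 306.] [0.647 0.279]
side saucer 0.55 [229. 205.] [ 0.71  -0.152]
side stilt 0.47 [277. 287.] [0.471 0.153]
side stilt 0.36 [225. 238.] [0.642 0.018]
side red_brush 0.55 [247. 219.] [ 0.634 -0.092]
wrist tray_front 0.91 [101.  21.] [0.455 0.196]
wrist brush_case 0.4 [198. 179.] [0.563 0.001]
wrist red_jar 0.67 [202. 289.] [ 0.556 -0.147]
wrist green_jar 0.86 [200. 181.] [ 0.564 -0.001]
wrist saucer 0.95 [317. 301.] [ 0.71  -0.165]
wrist stilt 0.83 [270. 167.] [0.646 0.014]
wrist red_brush 0.68 [255. 241.] [ 0.628 -0.077]
(array([ 0.65, -0.  ,  0.25]), array([ 0.707,  0.707, -0.   ,  0.   ]))
[[-0.001 -0.962 -0.274  0.07 ]
 [ 1.    -0.001 -0.001  0.   ]
 [ 0.    -0.274  0.962 -0.121]
 [ 0.     0.     0.     1.   ]]
```

View pics/scene.png

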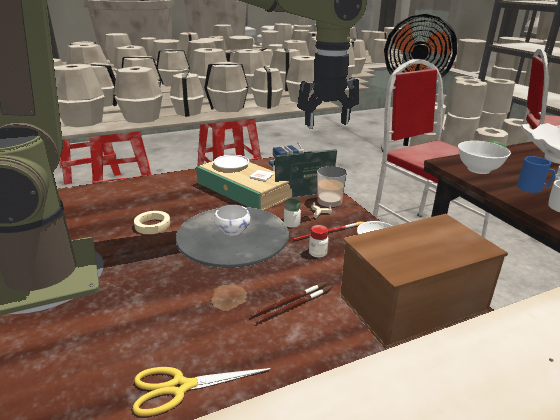

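View pics/wrist.png

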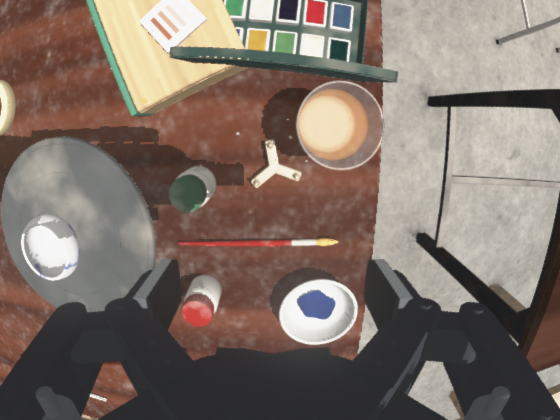

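The scene picture shows the case at (245,180), its green front facing lower left, the turntable with its cup at (232,235), and the brush pair at (290,304). The wrist picture shows the case front edge running from (90,0) to (135,115), so the case is yawed roughly 15–20°. I'll look from close by at both.

```bash
python3 - <<'E'
from h import *
np.set_printoptions(precision=3,suppress=True)
q=np.array(read_tool_rot())
def look(p,fn,names):
    move_to(p,q); tool=(np.array(read_ee_pos()),np.array(read_tool_rot())); im=get_image("wrist")
    np.savez("pics/"+fn,im=im["color"],K=im["intrinsics"],T=im["T_tool_cam"],p=tool[0],q=tool[1])
    cv2.imwrite(f"pics/{fn}.png",im["color"])
    for n,z in names:
        for d in landmark_of("wrist",n)[:4]: print(n,round(d["p"],2),np.round(d["position"]),at("wrist",d["position"],im,z,tool)[:2])
look([.46,-.30,.25],"br",[("brush_a",0),("red_jar",0)])
look([.46,.10,.25],"case",[("tray_front",.032),("tray_floor",.022),("brush_case",0),("green_jar",0),("black_jar",0)])
print(read_time())
E
```

```text
brush_a 0.85 [254. 167.] [ 0.439 -0.285]
brush_a 0.62 [250. 155.] [ 0.435 -0.271]
red_jar 0.81 [357.  52.] [ 0.557 -0.147]
tray_front 0.82 [266.  91.] [0.454 0.198]
green_jar 0.9 [353. 256.] [0.563 0.001]
black_jar 0.7 [429.  41.] [0.651 0.276]
4.7667
```

View pics/br.png

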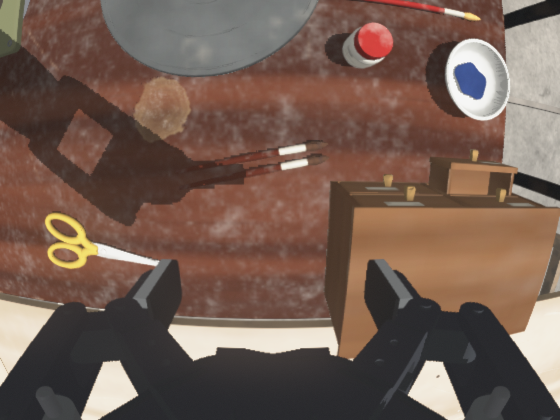

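View pics/case.png

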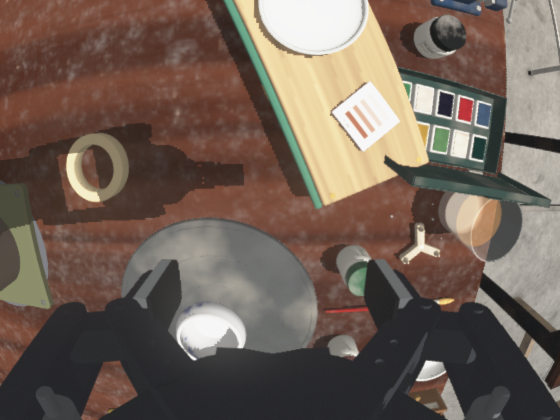

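```bash
python3 - <<'E'
from h import *
np.set_printoptions(precision=3,suppress=True)
def g(fn,pts):
    f=np.load(f"pics/{fn}.npz"); im=dict(intrinsics=f["K"],T_tool_cam=f["T"])
    for n,px,z in pts: print(n,at("wrist",px,im,z,(f["p"],f["q"])))
    return f
f=g("br",[("b1tip",(322,146),.006),("b1mid",(250,155),.006),("b1in",(280,152),.006),("b2tip",(325,159),.006),("b2mid",(254,167),.006),("b2in",(282,167),.006),("b1tail",(190,165),.006),("b2tail",(192,186),.006),("box",(330,183),.15),("tt",(200,74),.02)])
c=f["im"][110:220,150:350]; cv2.imwrite("pics/brc.png",cv2.resize(cv2.convertScaleAbs(c,alpha=2.5),None,fx=4,fy=4,interpolation=cv2.INTER_CUBIC))
g("case",[("corner",(318,207),.058),("edge",(228,3),.058),("mid",(272,110),.058),("backcorner",(428,162),.058),("ring",(98,167),.02),("ringR",(130,165),.02),("ttTop",(215,220),.02),("ttL",(123,300),.02),("ttR",(317,300),.02)])
E
```

```text
b1tip [ 0.517 -0.26   0.006]
b1mid [ 0.435 -0.27   0.006]
b1in [ 0.469 -0.267  0.006]
b2tip [ 0.52  -0.275  0.006]
b2mid [ 0.44  -0.284  0.006]
b2in [ 0.471 -0.284  0.006]
b1tail [ 0.365 -0.281  0.006]
b2tail [ 0.366 -0.306  0.006]
box [ 0.501 -0.274  0.15 ]
tt [ 0.382 -0.178  0.02 ]
corner [0.506 0.082 0.058]
edge [0.418 0.287 0.058]
mid [0.46  0.178 0.058]
backcorner [0.623 0.131 0.058]
ring [0.25  0.122 0.02 ]
ringR [0.295 0.123 0.02 ]
ttTop [0.394 0.056 0.02 ]
ttL [ 0.255 -0.06   0.02 ]
ttR [ 0.516 -0.051  0.02 ]
```

View pics/brc.png

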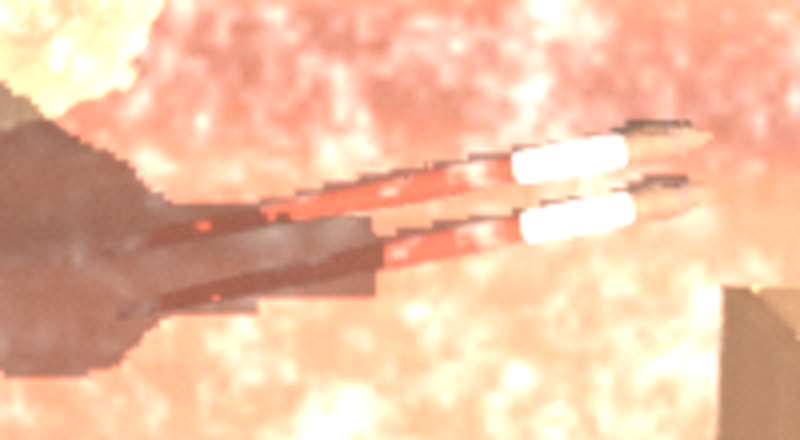

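Both brushes lie at about +11° yaw (tails near (182,171)/(180,188), tips near (327,143)/(326,157) in the wrist frame). The case yaw is about 23° with its front near (0.453, 0.20). Next I push the front with the jaws closed.

```bash
cat >> h.py <<'E'
TH=np.arctan2(.088,.205); EX=np.array([np.cos(TH),np.sin(TH),0]); EY=np.array([-np.sin(TH),np.cos(TH),0])
F0=np.array([.453,.2005,0])   # tray front, shut
E
python3 - <<'E'
from h import *
np.set_printoptions(precision=3,suppress=True)
q=down(TH-np.pi/2); Z=np.array([0,0,1.])
close(30)
move_to(F0-.06*EX+.15*Z,q); move_straight(F0-.06*EX+.05*Z,rate=.15)
hit=move_straight(F0+.0*EX+.05*Z,rate=.03,contact_N=2); p=np.array(read_ee_pos()); print("touch",hit,p,(p-F0)@EX)
hit=move_straight(p+.012*EX,rate=.015,contact_N=12); p=np.array(read_ee_pos()); print("stop",hit,(p-F0)@EX,read_wrist_force())
move_straight(p-.12*EX,rate=.25); print(read_ee_pos(),read_wrist_force())
move_straight(np.array(read_ee_pos())+.2*Z,rate=.25); wait(.5)
for c in("scene","side"):
    im=get_image(c); cv2.imwrite(f"pics/open_{c}.png",im["color"])
    for n,z in(("tray_front",.032),("tray_floor",.022)):
        for d in landmark_of(c,n)[:2]:
            P=at(c,d["position"],im,z); print(c,n,round(d["p"],2),P,"x",(P-F0)@EX,"y",(P-F0)@EY)
print(read_time())
E
```

```text
touch True [0.442 0.196 0.049] -0.012396950607954718
stop True -0.00607049715244022 [-2.782 -1.463  2.223]
[0.339 0.151 0.049] [0.287 0.194 0.417]
scene tray_front 0.8 [0.38  0.172 0.032] x -0.07886946743497704 y 0.0025871417495059584
scene tray_floor 0.96 [0.425 0.181 0.022] x -0.03323430559889548 y -0.007350430436446632
side tray_front 0.67 [0.367 0.159 0.032] x -0.09530085263251303 y -0.004641893907465985
side tray_front 0.65 [ 0.68  -0.102  0.032] x 0.08945306064009739 y -0.36755192530377523
side tray_floor 0.6 [0.418 0.18  0.022] x -0.040038795608003344 y -0.004742970810855351
12.0333
```

View pics/open_side.png

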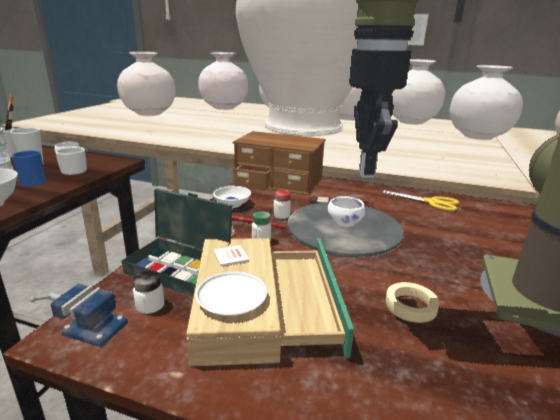

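The tray is fully out, its floor visible at (305,297) in the side view, with the panel clear of the ring and the turntable. Next, the brush pair.

```bash
python3 - <<'E'
from h import *
np.set_printoptions(precision=3,suppress=True)
f=np.load("pics/br.npz"); im=dict(intrinsics=f["K"],T_tool_cam=f["T"]); t=(f["p"],f["q"])
P=[at("wrist",p,im,.006,t) for p in((182.5,171),(327,143),(180,188),(326,157.5))]
d1,d2=P[1]-P[0],P[3]-P[2]; print(np.linalg.norm(d1),np.linalg.norm(d2),[np.arctan2(d[1],d[0]) for d in(d1,d2)])
yaw=np.arctan2(*(d1+d2)[1::-1]); n=np.array([-np.sin(yaw),np.cos(yaw),0])
m1,m2=(P[0]+P[1])/2,(P[2]+P[3])/2; lm=np.array([.437,-.278,0]); c=(m1+m2)/2; print(m1,m2,c,(m1-m2)@n)
c=(c+lm)/2; c[2]=0; Z=np.array([0,0,1.]); q=down(yaw+np.pi/2); print(c,yaw)
open_jaws(); move_to(c+.15*Z,q); move_straight(c+.06*Z,rate=.15)
hit=move_straight(c+.021*Z,rate=.05,contact_N=5); print("hit",hit,read_ee_pos())
close(25); print("gap",read_finger_gap()*85,read_grip_force(),read_ee_pos())
move_straight(c+.055*Z,rate=.05); wait(.2)
print("gap",read_finger_gap()*85,read_grip_force(),read_wrist_force())
a=get_image("scene")["color"]; b=get_image("side")["color"]; w=get_image("wrist")["color"]
cv2.imwrite("pics/lift.png",np.hstack([cv2.resize(a[180:390,180:420],(400,350)),cv2.resize(w,(400,350))])); print(read_time())
E
```

```text
0.16941716629295595 0.1736786758567174 [np.float64(0.1869202018701711), np.float64(0.2036164697891533)]
[ 0.439 -0.272  0.006] [ 0.436 -0.29   0.006] [ 0.438 -0.281  0.006] 0.017601723455842277
[ 0.437 -0.28   0.   ] 0.19537202836880482
hit False [ 0.438 -0.28   0.021]
gap 22.85754261858814 25.601984560489655 [ 0.438 -0.28   0.021]
gap 22.43228678779623 25.360964834690094 [ 0.17   0.008 -0.388]
19.5083
```

View pics/lift.png

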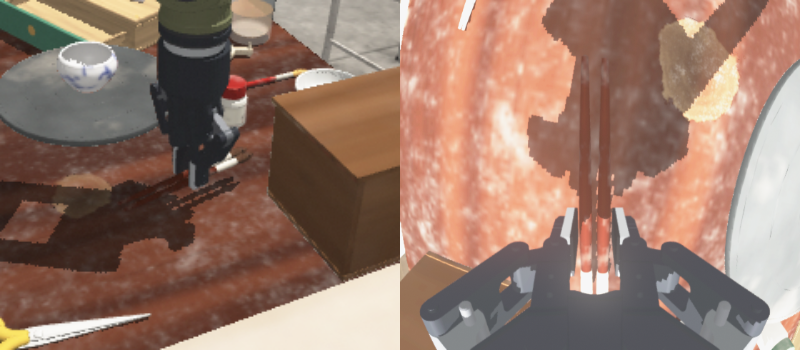

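Both brushes are held between the pads (gap 22 mm), visible between the fingers at (585–605,250). I carry them to the tray.

```bash
python3 - <<'E'
from h import *
np.set_printoptions(precision=3,suppress=True)
Z=np.array([0,0,1.]); p=np.array(read_ee_pos())
move_straight([p[0],p[1],.22],rate=.12); wait(.4)
c=F0-.039*EX-.003*EY; q=down(TH)
move_to(c+.2*Z,q); print("gap",read_finger_gap()*85,read_grip_force(),read_time())
move_straight(c+.11*Z,rate=.12)
a=get_image("scene"); ac=a["color"]; b=get_image("side")["color"]
for n,z in(("tray_front",.032),("tray_floor",.022)):
    for d in landmark_of("side",n)[:1]+[]: print(n,d)
cv2.imwrite("pics/over.png",np.hstack([cv2.resize(ac[110:250,130:320],(400,300)),cv2.resize(b[150:390,160:400],(400,300))])); print(read_time())
E
```

```text
gap 22.47406566693331 25.371281504631042 23.4333
tray_floor {'position': [300.0, 293.1], 'p': 0.81}
24.5333
```

View pics/over.png

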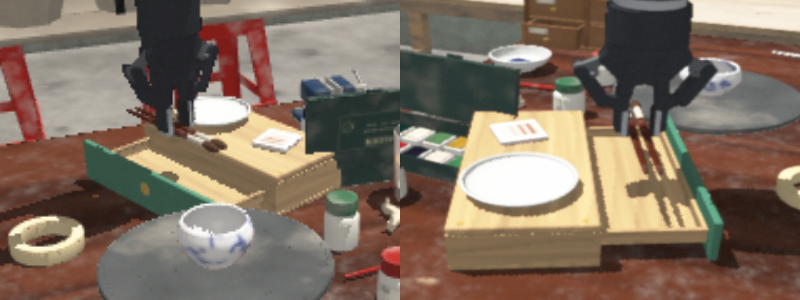

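Brushes are held parallel to the tray and centred over its floor in both views. I lower and release them.

```bash
python3 - <<'E'
from h import *
np.set_printoptions(precision=3,suppress=True)
Z=np.array([0,0,1.]); c=F0-.039*EX-.003*EY
move_straight(c+.055*Z,rate=.08); f0=np.array(read_wrist_force())
hit=move_straight(c+.042*Z,rate=.015,contact_N=3); p=np.array(read_ee_pos()); print(hit,p,np.array(read_wrist_force())-f0)
open_jaws(); print("gap",read_finger_gap()*85,np.array(read_wrist_force())-f0,read_ee_pos())
move_straight(p+.05*Z,rate=.05); print("gap",read_finger_gap()*85,np.array(read_wrist_force())-f0)
move_straight(p+.2*Z,rate=.2)
a=get_image("scene"); ac=a["color"]; bi=get_image("side"); b=bi["color"]
for cam,im in(("scene",a),("side",bi)):
  for n,z in(("tray_front",.032),("brush_a",.022)):
    for d in landmark_of(cam,n)[:3]:
        P=at(cam,d["position"],im,z); print(cam,n,round(d["p"],2),"x",(P-c)@EX,"y",(P-c)@EY)
cv2.imwrite("pics/laid.png",np.hstack([cv2.resize(ac[110:250,130:320],(400,300)),cv2.resize(b[150:390,160:400],(400,300))])); print(read_time())
E
```

```text
True [0.418 0.182 0.043] [0.077 0.898 5.002]
gap 64.94503632738824 [ 3.762  2.807 -3.938] [0.418 0.182 0.042]
gap 85.05234059846308 [ 0.243  0.664 -0.428]
scene tray_front 0.84 x -0.03856113771773523 y 0.014500492805035379
scene brush_a 0.7 x 0.006823577655149199 y 0.01131327624424824
scene brush_a 0.58 x 0.006902657974215437 y 0.005033468475524719
side tray_front 0.87 x -0.050069125666008504 y -0.0012932279573419775
side brush_a 0.56 x 0.00626878863343609 y 0.010421231030614805
side brush_a 0.52 x -0.0056578511266244256 y 0.006499841833003606
28.9417
```

View pics/laid.png

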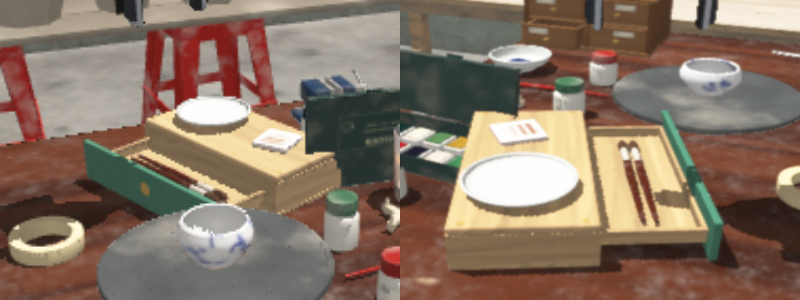

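The brushes lie side by side on the tray floor (side crop, (628–648,150–220)). Now I push the tray shut.

```bash
python3 - <<'E'
from h import *
np.set_printoptions(precision=3,suppress=True)
Z=np.array([0,0,1.]); q=down(TH-np.pi/2)
close(30); move_to(F0-.13*EX+.2*Z,q); move_straight(F0-.13*EX+.05*Z,rate=.15)
print("touch",move_straight(F0-.09*EX+.05*Z,rate=.03,contact_N=1.5),(np.array(read_ee_pos())-F0)@EX)
print(move_straight(F0-.025*EX+.05*Z,rate=.04,contact_N=25),(np.array(read_ee_pos())-F0)@EX,read_wrist_force())
print(move_straight(F0+.004*EX+.05*Z,rate=.013,contact_N=11),(np.array(read_ee_pos())-F0)@EX,read_wrist_force())
wait(.2); p=np.array(read_ee_pos()); move_straight(p-.03*EX,rate=.03); move_straight(p-.09*EX,rate=.15); move_straight(p-.09*EX+.2*Z,rate=.2); wait(.5)
a=get_image("scene"); bi=get_image("side")
for cam,im in(("scene",a),("side",bi)):
  for d in landmark_of(cam,"tray_front")[:1]:
        P=at(cam,d["position"],im,.032); print(cam,round(d["p"],2),"x",(P-F0)@EX)
cv2.imwrite("pics/shut.png",np.hstack([cv2.resize(a["color"][110:250,130:320],(400,300)),cv2.resize(bi["color"][150:390,160:400],(400,300))])); print(read_time())
E
```

```text
touch True -0.10396157445174213
False -0.02471450171344924 [-2.853 -1.871 -2.437]
True -0.006118520043179959 [-3.296 -0.965  2.579]
scene 0.85 x 0.01210299102876232
side 0.72 x -0.00047570094354685427
40.4583
```

View pics/shut.png

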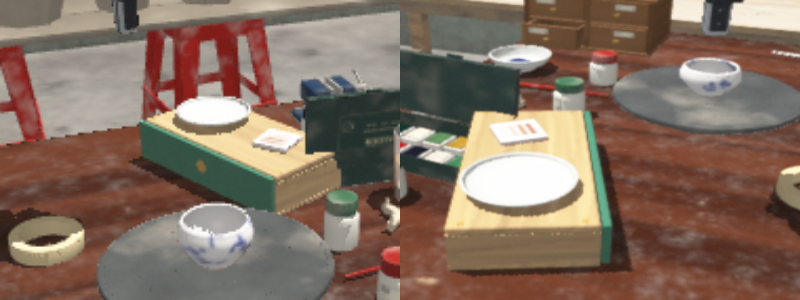

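The tray is shut and flush with the case, the catch is holding it, and the arm is clear.

```bash
python3 -c "
from plant import *
print(sign_off())"
```

```text
the job is handed in; nothing more can be done
None
```

I opened the tray, laid both dark-brown brushes in it side by side in one grasp, pushed it shut until the catch held, and handed the job in at about 40 s; no verdict came back.

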